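Raise the ring of a drip-coffee stand to its next hole and set the filter in it

ROBOT

A 6-joint arm with a two-finger parallel gripper is mounted at the origin on a cart in front of the work surface, level with it; the furniture and walls round the work are solid. World frame = base frame: x ahead of the robot, y to its left, z up, the work surface at z = 0. Lengths are in m, angles in rad, forces in N, time in s.
With the tool pointing down it reaches from about 0.25 to 0.8 m from the base axis. Payload 8.5 kg.
Tool frame: the origin (TCP) lies midway between the tips of the shut fingers; the grasp point (between the pads) lies 19 mm behind it; z points along the fingers, y is the line along which they close (so a half turn about z gives the same grasp; the last joint's range is limited). The gripper opens to 85 mm and grips with 20 to 120 N. Pads are 22 mm wide; open, the fingers measure 114 mm over their backs; the gripper's body (76 mm by 85 mm) begins 54 mm behind the grasp point. The pads swing forward as they close: fully open they stand 13 mm farther back than shut.
Start: joints at [-1.25, 0.238, -0.013, 1.319, 0, 1.571], TCP at [0.166, -0.498, 0.209] pointing down, gripper open.
Joint ranges: [-2.66, 2.66], [-1.03, 1.9], [-1.14, 1.46], [-1.82, 2.27], [-1.45, 1.34], [-3.14, 3.14]. Speed limits (rad/s): [2.22, 2.22, 2.79, 3.14, 3.14, 3.14].

INTERFACE

Orientations are given as a unit quaternion [w, x, y, z].
In Python, from rig import robot gives the robot as it stands.
- The arm moves only by the shell command python3 -m jog [FORCE], which reads ROWS from standard input. ROWS is a JSON object whose key "motion" holds a list of rows, 1 to 12 of them, each of 5 numbers: dx, dy, dz in shares of 50 cm (1.0 is 50 cm), then a turn about the tool's z in shares of 180 degrees (1.0 is 180 degrees), then the finger opening in m; each row is the pose to reach, as a shift and turn from the pose commanded when the command began, along the tool's axes at that moment; what a row does not reach only later rows make up. A row lasts 1/12 s, in which the tool goes at most 0.0417 m and 0.125 rad, less where a joint would pass 70% of its speed; a pose out of reach is approached as far as the arm can. The fingers move at their own pace and stop on an object; FORCE is the grip in N (left out, the last holds). Time passes only in rows, so rows that do not move let the fingers close. It prints the time, the measured TCP pose, the force, the opening and the grip force at its end. Shift and turn numbers lie between -1 and 1, and a call with a number outside is refused. Input that does not fit is refused with a message, and nothing moves.
- robot.get_state(): the state, without advancing time (a new reading comes with each control period).
- robot.snapshot(name): name is "scene" or "top" or "wrist"; returns the picture (400x640x3 uint8, blue, green, red); there is no depth.
- robot.camera_info(name): a dict with "fx", "fy", "cx", "cy" (pixels), "rvec" (rotation vector, rad) and "tvec" (3), from world to camera coordinates, as OpenCV has them; the wrist camera has in their place "hand_eye" (4x4, takes a point from camera to tool coordinates, whose origin is the TCP and whose axes are the flange's). Camera axes: x right, y down, z forward; pixel columns grow to the right and rows downward; lengths in m; the calibration is good to about 2 mm. A picture is of the moment at which its call begins: read the wrist's pose just before it. camera_info takes no time and is no camera call.
- robot.finish_job(): hands the job in; it is judged then, once.
The state is a dict: "time_s": time; "qpos": joint angles; "qd": joint speeds; "joint_efforts": joint torques, N m; "tcp_pos": TCP position; "tool_rot": TCP orientation; "wrist_force": force on the tool from outside, world axes, zero at the start; "ft_torque": the same for the moment, N m; "opening": finger opening in m; "gripper_force": force on a finger pad.
Only numpy, scipy, OpenCV 4.12 (cv2) and the standard library are available. Lean on these libraries where they do the work, as an engineer would, in place of code of your own. Each camera call takes 0.05 s, during which the arm holds its last target. There are 200 camera calls.

TASK

Set up the drip-coffee stand over the mug: lift the telescoping tube by its wing knob until the ring is clear of the mug, swing the ring in over the mug, and slide the tube on its post until the sprung button pops through the next hole, so that the ring stays up above the mug by itself when you let go. Then pick up the metal drip filter by the knob of its lid and seat it upright in the ring, flange flat on the ring. Stop as soon as you feel the button catch: a few newtons are enough and 30 N would bend it; and leave the mug and the other things where they stand.

Things in the scene. Friction and masses are not known exactly. Their poses are not given: they have to be found in the camera images.
- stand: Drip-coffee stand, fixed to the worktop: dark steel base plate 150 x 270 x 10 mm with a round drip grid and a fixed upright inner post of 25 mm diameter. Origin: centre of the plate's underside; z up, y along the plate. The post's axis is at y = +65 mm, the drip grid's centre at y = -65 mm.
- post_top (a point): Top of the fixed inner post, inside the tube, on its axis, 158 mm above the worktop. A sprung round-headed button (8 mm diameter, pushed outward with 2 to 4 N) sits in the post facing -x of the stand, 123 to 147 mm above the worktop: this height differs from stand to stand, is not measured, and must be felt.
- tube: Steel outer tube, 32 mm diameter, 138 mm long, 0.34 to 0.50 kg; slides up (0 to 92 mm) and turns on the post, cannot come off. Origin: axis, lower end (22 mm above the worktop when fully down); z up; the ring arm points along -y of the tube. Starts down, turned 1.0 to 1.4 rad counter-clockwise from the stand's axes (ring behind the mug). Unlocked it sinks by its weight, damped; friction about 1 N.
- tube_hole (a point): Mouth of the 10 mm hole in the tube's -x side, 48 mm above its lower end, 16 mm off the axis. When tube and stand axes are parallel (within about 0.06 rad) the ring is over the grid and the hole faces the button: the button pops out when level with it (tube lifted 53 to 77 mm) and locks both ways for good. A second hole 45 mm higher is level at 8 to 32 mm lift, too low for the mug.
- ring_seat (a point): Centre of the ring's upper face, on the tube (130 mm from the tube's axis along -y of the tube, 47 mm above its lower end). Steel ring, 68 mm inner and 92 mm outer diameter, 8 mm thick. 69 mm above the worktop when the tube is down, 121 to 147 mm when locked in the right hole.
- knob_grip (a point): Grip point of the black wing knob on top of the tube, on the tube's axis, 182 mm above the worktop when the tube is down: the knob is an upright bar 14 mm thick (along x of the tube), 42 mm long (along y of the tube) and 30 mm tall, reaching from 18 mm below this point to 12 mm above it.
- cup_spot (a point): Centre of the drip grid on the stand's plate (10 mm above the worktop); the mug stands here and the ring belongs above it.
- filter: Stainless drip filter with lid, one rigid piece 101 mm tall, 0.18 to 0.29 kg, upright at the start. Origin: centre of its underside, z up. From below: neck 60 mm in diameter, 12 mm tall; flat flange 93 mm in diameter (underside 12 mm above the origin); cup 64 mm in diameter up to 66 mm; lid 69 mm in diameter up to 75 mm; black knob. Seated, the neck is inside the ring, the flange on it.
- filter_knob (a point): Grip point of the filter's upright black lid knob, on its axis, 90 mm above the filter's underside; the knob is 18 mm in diameter and reaches from 75 to 101 mm.
- mug: Pink mug, 86 mm in diameter and 90 mm tall, standing on the drip grid, rim 100 mm above the worktop. Origin at its underside, z up; its handle points along -y of the mug, the mouth's centre lies 18 mm along +y.
- mug_mouth (a point): Centre of the mug's mouth, at rim height.
- canister: White dimpled stoneware canister, 118 mm in diameter, 146 mm tall, open; origin centre of the underside. Bystander.
- rest: Small wooden spoon rest, 66 x 84 x 8 mm, origin centre of the underside. Bystander.
- spoon: Teaspoon, 130 mm long, lying on the wooden rest; origin at its underside's centre. Bystander.
Mind the look-alikes: they are no part of the job. Leave any orange look-alike of the filter alone.

How it is judged:
By the outcome, as a careful person would: the job done as asked, in the order asked, and still so for the second after the job is handed in, with the robot touching nothing.
It also fails if it takes over 67 s, if anything falls off the work surface, if the arm or the gripper's body presses on something with over 40 N, if the wrist force passes 120 N, or if a joint passes its speed limit or range.

## Working session

There is one attempt and no reset: what is moved stays moved. The work goes in short steps, Python scripts to look and compute and a shell command to move; the robot and the scene stay as the last step left them, time stands still between calls to the robot, and variables do not carry over. Pictures are saved under pics/ and viewed, at most 10 in all, crops included, and the job is handed in when it is done.

```bash
mkdir -p pics; python3 - <<'E'
from rig import robot
import cv2
for n in("scene","top"):
    i=robot.snapshot(n); cv2.imwrite(f"pics/{n}0.png",i)
    print(n,robot.camera_info(n))
s=robot.get_state();print(s)
E
ls
```

```text
scene {'fx': 373.87255837825023, 'fy': 373.87255837825023, 'cx': 321.47528645187293, 'cy': 197.96842697413976, 'rvec': array([ 0.86647141, -2.495505  ,  1.13550165]), 'tvec': array([0.36242415, 0.30108994, 0.97459013])}
top {'fx': 394.8148821870767, 'fy': 394.8148821870767, 'cx': 319.2807188300159, 'cy': 197.1384387063083, 'rvec': array([ 2.18806815, -2.12785251,  0.10290873]), 'tvec': array([-0.02897148,  0.48925853,  1.26869131])}
{'time_s': 0.1, 'qpos': array([-1.24999159e+00,  2.38731867e-01, -1.41669112e-02,  1.31917330e+00,
        5.17636385e-06,  1.57080308e+00]), 'qd': array([-0.00038899, -0.00194065,  0.00136515, -0.0005967 ,  0.00015313,
       -0.0004604 ]), 'joint_efforts': array([-3.42501068e-06, -5.39719892e+01,  3.46998882e+01,  1.34146685e-02,
       -1.88358564e-05, -1.37699959e-05]), 'tcp_pos': array([ 0.16542763, -0.49784657,  0.20883729]), 'tool_rot': array([-6.30098861e-04,  9.87163437e-01,  1.59712056e-01, -9.93255122e-05]), 'wrist_force': array([-0.51100879,  0.83263036,  0.45935059]), 'ft_torque': array([-0.01000088,  0.0218656 ,  0.01332287]), 'gripper_force': 0.0, 'opening': 0.08557458211737137}
pics
```

View pics/scene0.png

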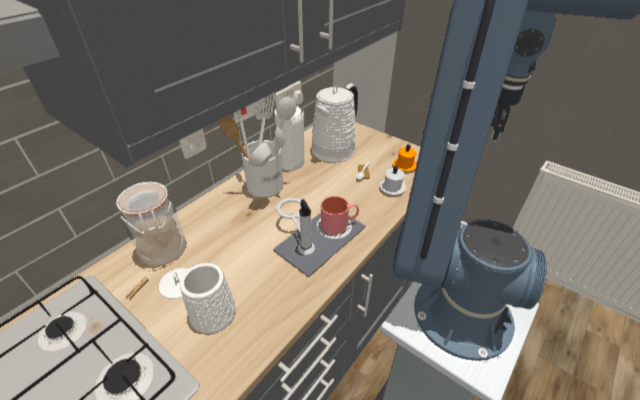

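View pics/top0.png

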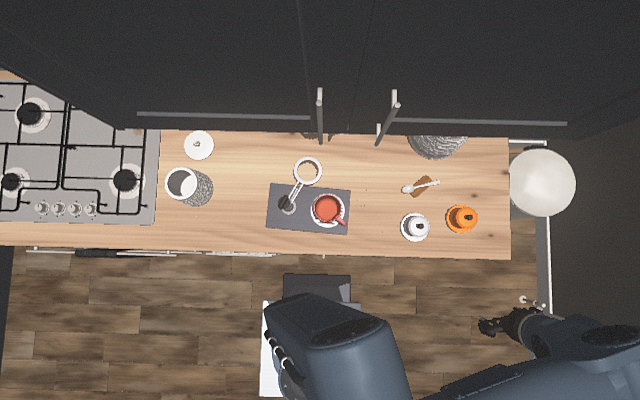

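Scene: the stand plate with dark knob (305,215), mug (335,215), ring (290,208). Filter candidates: steel one at scene (394,180) / top (415,227), orange one at scene (406,158) / top (462,219). The steel one fits "stainless", and the orange is the look-alike. The crop below is to confirm that.

```bash
cat > h.py <<'E'
import numpy as np, cv2
from rig import robot
from scipy.spatial.transform import Rotation as R
def cam(n):
    c=robot.camera_info(n); K=np.array([[c['fx'],0,c['cx']],[0,c['fy'],c['cy']],[0,0,1]])
    if 'rvec' in c:
        Rm=cv2.Rodrigues(c['rvec'])[0]; return K,Rm.T,-Rm.T@np.ravel(c['tvec'])
    s=robot.get_state(); T=np.array(c['hand_eye']); q=s['tool_rot']
    Rt=R.from_quat([q[1],q[2],q[3],q[0]]).as_matrix()
    return K,Rt@T[:3,:3],Rt@T[:3,3]+s['tcp_pos']
def ray(c,uv):
    K,Rw,o=c; d=Rw@np.linalg.solve(K,[uv[0],uv[1],1]); return o,d/np.linalg.norm(d)
def plane(c,uv,z):
    o,d=ray(c,uv); return o+d*(z-o[2])/d[2]
def proj(c,p):
    K,Rw,o=c; v=K@(Rw.T@(np.asarray(p)-o)); return v[:2]/v[2]
def two(c1,u1,c2,u2):
    (o1,d1),(o2,d2)=ray(c1,u1),ray(c2,u2)
    t=np.linalg.lstsq(np.c_[d1,-d2],o2-o1,rcond=None)[0]
    a,b=o1+t[0]*d1,o2+t[1]*d2; return (a+b)/2,np.linalg.norm(a-b)
E
python3 - <<'E'
from h import *
t=cv2.imread("pics/top0.png"); s=cv2.imread("pics/scene0.png")
a=cv2.resize(t[145:245,255:485],None,fx=3.4,fy=3.4,interpolation=cv2.INTER_CUBIC)
b=cv2.resize(s[140:275,270:420],None,fx=1.8,fy=1.8,interpolation=cv2.INTER_CUBIC)
c=np.zeros((600,800,3),np.uint8);c[:340,:782]=a[:340,:782];c[345:345+243,:270]=b
c[345:345+255,300:720]=cv2.resize(s[150:201,350:434],None,fx=5,fy=5,interpolation=cv2.INTER_CUBIC)
cv2.imwrite("pics/crop0.png",c)
ct=cam("top");cs=cam("scene")
print(ct[2],cs[2])
for n,u,z in[("knobtop",(287,203),.19),("ring",(308,171),.069),("mug",(327,208),.1),("filtknob",(417,226),.1),("grid",(327,210),.01)]:print(n,plane(ct,u,z).round(3))
print(two(ct,(417,226),cs,(394,169)))
m=((t.max(2)<95)&(np.arange(400)[:,None]>175)&(np.arange(400)[:,None]<240)&(np.arange(640)>250)&(np.arange(640)<365)).astype(np.uint8)
m=cv2.morphologyEx(m,cv2.MORPH_CLOSE,np.ones((9,9)))
k=max(cv2.findContours(m,0,2)[0],key=cv2.contourArea)
bx=cv2.boxPoints(cv2.minAreaRect(k)); P=np.array([plane(ct,u,.01) for u in bx]);print(bx,P.round(3),P.mean(0))
E
```

```text
[ 0.34834473 -0.03593113  1.31421299] [-0.04198805  0.64779682  0.86627283]
knobtop [0.453 0.074 0.19 ]
ring [0.568 0.022 0.069]
mug [ 0.449 -0.041  0.1  ]
filtknob [ 0.401 -0.318  0.1  ]
grid [ 0.45  -0.042  0.01 ]
(array([ 0.39905755, -0.32002011,  0.09621495]), np.float64(0.0050777782973563034))
[[276.53845 208.30771]
 [279.46155 193.69232]
 [296.      197.     ]
 [293.0769  211.61539]] [[0.451 0.126 0.01 ]
 [0.5   0.118 0.01 ]
 [0.49  0.062 0.01 ]
 [0.441 0.07  0.01 ]] [0.47035827 0.09408004 0.01      ]
```

View pics/crop0.png

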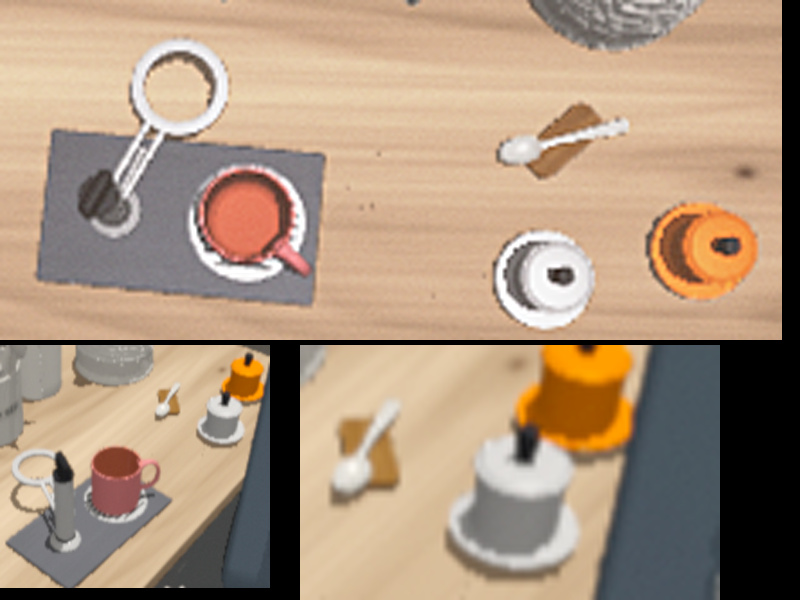

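Crop confirms: steel filter at top (417,226), the orange one is separate; plate corners in crop (52,130),(327,155),(313,305),(37,280), ring centre (180,88), flange centre (545,280).

```bash
python3 - <<'E'
from h import *
ct=cam("top");cs=cam("scene")
f=lambda u:(np.array(u)+.5)/3.4-.5+[255,145]
P=np.array([plane(ct,f(u),.01) for u in[(52,130),(327,155),(313,305),(37,280)]])
print(P.round(3),[np.linalg.norm(P[i]-P[i-1]).round(3) for i in range(4)])
c=P.mean(0); y=(P[0]+P[3]-P[1]-P[2]);y/=np.linalg.norm(y);yaw=np.arctan2(-y[0],y[1])
post=c+.065*y; grid=c-.065*y
r=plane(ct,f((180,88)),.069); d=r-post
print("c",c,"yaw",yaw,"post",post,"grid",grid)
print("ring",r,"dist",np.linalg.norm(d[:2]),"tube yaw",np.arctan2(d[0],-d[1]))
print("filt flange",plane(ct,f((545,280)),.014),"lid",plane(ct,f((557,278)),.075),"knob",plane(ct,f((561,275)),.095))
ky=np.r_[post[:2],.182]; print("knob px top",(proj(ct,ky)-[255,145])*3.4,"scene",proj(cs,ky))
# white/grey flange mask fit
t=cv2.imread("pics/top0.png")
h=cv2.cvtColor(t,cv2.COLOR_BGR2HSV)
m=((h[...,1]<40)&(h[...,2]>120)).astype(np.uint8)
for b in[(380,205,445,250),(288,150,326,187)]:
    w=np.zeros_like(m);w[b[1]:b[3],b[0]:b[2]]=m[b[1]:b[3],b[0]:b[2]]
    k=max(cv2.findContours(w,0,1)[0],key=cv2.contourArea);e=cv2.fitEllipse(cv2.convexHull(k));z=.014 if b[0]>350 else .069
    print(e,plane(ct,e[0],z))
E
```

```text
[[ 0.535  0.151  0.01 ]
 [ 0.518 -0.119  0.01 ]
 [ 0.371 -0.109  0.01 ]
 [ 0.388  0.16   0.01 ]] [np.float64(0.148), np.float64(0.271), np.float64(0.147), np.float64(0.269)]
c [0.45292692 0.02069779 0.01      ] yaw -0.06312658108824278 post [0.45702743 0.08556833 0.01      ] grid [ 0.44882642 -0.04417274  0.01      ]
ring [0.56979762 0.02384717 0.069     ] dist 0.12855589303586426 tube yaw 1.0700145835792318
filt flange [ 0.40141915 -0.33120377  0.014     ] lid [ 0.4010717  -0.32832943  0.075     ] knob [ 0.40302854 -0.32720926  0.095     ]
knob px top [ 96.27101313 192.45518733] scene [303.49346464 205.63759674]
((414.4977111816406, 226.5821075439453), (28.59260368347168, 29.33123779296875), 104.6402816772461) [ 0.40274486 -0.32975291  0.014     ]
((303.9487609863281, 172.3925018310547), (27.7325382232666, 39.53911590576172), 55.20439529418945) [0.56345701 0.03529184 0.069     ]
```

```bash
cat >> h.py <<'E'
def go(x,y,z,ang=None):
    "tool-axis shift and turn to put TCP at x,y,z with finger line at world angle ang"
    s=robot.get_state(); q=s['tool_rot']; Rt=R.from_quat([q[1],q[2],q[3],q[0]]).as_matrix()
    a=np.arctan2(Rt[1,1],Rt[0,1]); d=Rt.T@(np.array([x,y,z])-s['tcp_pos'])
    print("t",s['time_s'],"d",d.round(4),"ang",a.round(4),"turn",None if ang is None else -(ang-a),"F",s['wrist_force'].round(1),"q",s['qpos'].round(2))
E
python3 -c "
from h import *
go(.457,.0855,.26,1.07)"
```

```text
t 0.1 d [ 0.4606 -0.4617 -0.0506] ang -1.25 turn -2.319998341469847 F [-0.5  0.8  0.5] q [-1.25  0.24 -0.01  1.32  0.    1.57]
```

The rows are not in the units I measure in: shifts go in shares of 50 cm and turns go in shares of 180 degrees. I convert before sending: -0.462 m / 0.5 = -0.924, 0.461 m / 0.5 = 0.922, -1.7 rad / 3.1416 = -0.5411.

```bash
echo '{"motion": [[0, 0, -0.08, 0, 0.085], [0.2, -0.2, -0.102, -0.0955, 0.085], [0.3, -0.3, -0.102, -0.1273, 0.085], [0.4, -0.4, -0.102, -0.191, 0.085], [0.5, -0.5, -0.102, -0.2546, 0.085], [0.6, -0.6, -0.102, -0.3183, 0.085], [0.7, -0.7, -0.102, -0.382, 0.085], [0.8, -0.8, -0.102, -0.4138, 0.085], [0.86, -0.86, -0.102, -0.4456, 0.085], [0.922, -0.924, -0.102, -0.4775, 0.085], [0.922, -0.924, -0.102, -0.5093, 0.085], [0.922, -0.924, -0.102, -0.5411, 0.085]]}' | python3 -m jog 30
python3 -c "
from h import *
go(.457,.0855,.26,1.07)"
```

```text
time_s: 1.1
tcp_pos: [0.3707, -0.0864, 0.2592]
tool_rot: [0.0, 0.659, 0.752, 0.0]
wrist_force: [1.5, -1.2, 0.7]
opening: 0.0849
gripper_force: 0.0
t 1.1 d [ 0.1592  0.108  -0.0007] ang 0.131 turn -0.9390060063240748 F [ 1.5 -1.2  0.7] q [-0.23 -0.03 -0.19  1.41  0.    1.21]
```

Converted, 0.16 m / 0.5 = 0.32, 0.12 m / 0.5 = 0.24, -0.94 rad / 3.1416 = -0.2992.

```bash
echo '{"motion": [[0.08, 0.06, 0, -0.0382, 0.085], [0.16, 0.11, 0, -0.0764, 0.085], [0.24, 0.16, 0, -0.1146, 0.085], [0.32, 0.216, 0, -0.1528, 0.085], [0.32, 0.216, 0, -0.191, 0.085], [0.32, 0.216, 0, -0.2292, 0.085], [0.32, 0.216, 0, -0.2674, 0.085], [0.32, 0.216, 0, -0.2992, 0.085], [0.32, 0.216, 0, -0.2992, 0.085], [0.32, 0.216, 0, -0.2992, 0.085]]}' | python3 -m jog
python3 -c "
from h import *
go(.457,.0855,.26,1.07)
c=cam('wrist'); i=robot.snapshot('wrist'); cv2.imwrite('pics/w1.png',i)
print(proj(c,[.457,.0855,.194]),proj(c,[.457,.0855,.160]),proj(c,[.5698,.0238,.069]),c[2])"
```

```text
time_s: 1.93
tcp_pos: [0.4576, 0.0837, 0.2589]
tool_rot: [-0.0, 0.252, 0.968, -0.0]
wrist_force: [-0.0, 0.5, -0.1]
opening: 0.085
gripper_force: 0.0
t 1.9333 d [ 0.0014  0.0012 -0.0011] ang 1.0619 turn -0.008116341452841569 F [-0.   0.5 -0.1] q [ 0.18  0.12 -0.03  1.42  0.    0.69]
[330.11236007 198.80663949] [329.85875651 186.24448003] [329.98549961 257.30288246] [0.38405929 0.12411211 0.42306348]
```

View pics/w1.png

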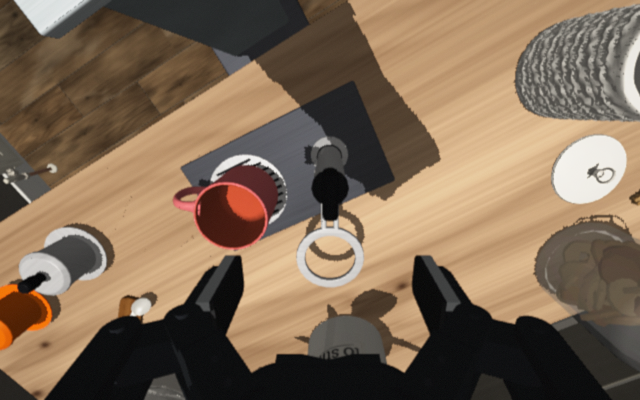

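Wrist view: bar knob at (331,200) pointing straight at the ring (330,257), both on the predicted pixels and the finger line square to the bar. Descend and grip.

Converted, 0.092 m / 0.5 = 0.184, 0.0014 m / 0.5 = 0.0028, -0.008 rad / 3.1416 = -0.0025.

```bash
echo '{"motion": [[0.0028, 0.0024, 0.06, -0.0025, 0.085], [0.0028, 0.0024, 0.12, -0.0025, 0.085], [0.0028, 0.0024, 0.16, -0.0025, 0.085], [0.0028, 0.0024, 0.184, -0.0025, 0.085], [0.0028, 0.0024, 0.184, -0.0025, 0.03], [0.0028, 0.0024, 0.184, -0.0025, 0], [0.0028, 0.0024, 0.184, -0.0025, 0], [0.0028, 0.0024, 0.184, -0.0025, 0], [0.0028, 0.0024, 0.184, -0.0025, 0], [0.0028, 0.0024, 0.184, -0.0025, 0], [0.0028, 0.0024, 0.184, -0.0025, 0], [0.0028, 0.0024, 0.184, -0.0025, 0]]}' | python3 -m jog 50
python3 -c "
from h import *
go(.457,.0855,.212,-.063)"
```

```text
time_s: 2.98
tcp_pos: [0.4578, 0.0859, 0.1681]
tool_rot: [0.001, 0.246, 0.969, 0.001]
wrist_force: [-0.6, 0.9, 7.1]
opening: 0.012
gripper_force: 48.8
t 2.9833 d [ 0.0005 -0.0006 -0.0439] ang 1.073 turn 1.1360189630587154 F [-0.6  0.9  7.1] q [ 0.18  0.15 -0.23  1.19  0.    0.68]
```

Converted, -0.046 m / 0.5 = -0.092, -0.012 m / 0.5 = -0.024.

```bash
echo '{"motion": [[0, 0, -0.01, 0, 0], [0, 0, -0.024, 0, 0], [0, 0, -0.04, 0, 0], [0, 0, -0.056, 0, 0], [0, 0, -0.072, 0, 0], [0, 0, -0.088, 0, 0], [0, 0, -0.092, 0, 0], [0, 0, -0.092, 0, 0]]}' | python3 -m jog
python3 -c "
from h import *
go(.457,.0855,.213,-.063)"
```

```text
time_s: 3.65
tcp_pos: [0.4577, 0.0858, 0.2137]
tool_rot: [0.0, 0.246, 0.969, 0.001]
wrist_force: [3.1, 2.0, -1.8]
opening: 0.0116
gripper_force: 50.0
t 3.65 d [ 0.0005 -0.0006  0.0007] ang 1.0731 turn 1.1360944981653027 F [ 3.1  2.  -1.8] q [ 0.18  0.13 -0.14  1.3   0.    0.68]
```

```bash
python3 -c "
from h import *
i=robot.snapshot('scene'); cv2.imwrite('pics/s2.png',cv2.resize(i[130:280,240:430],None,fx=4,fy=4,interpolation=2))
c=cam('scene');f=lambda p:(proj(c,p)-[240,130])*4
for z in(.069,.115):print(f([.5698,.0238,z]))"
```

```text
[199.03401009 307.18594205]
[196.01520401 263.01665473]
```

View pics/s2.png

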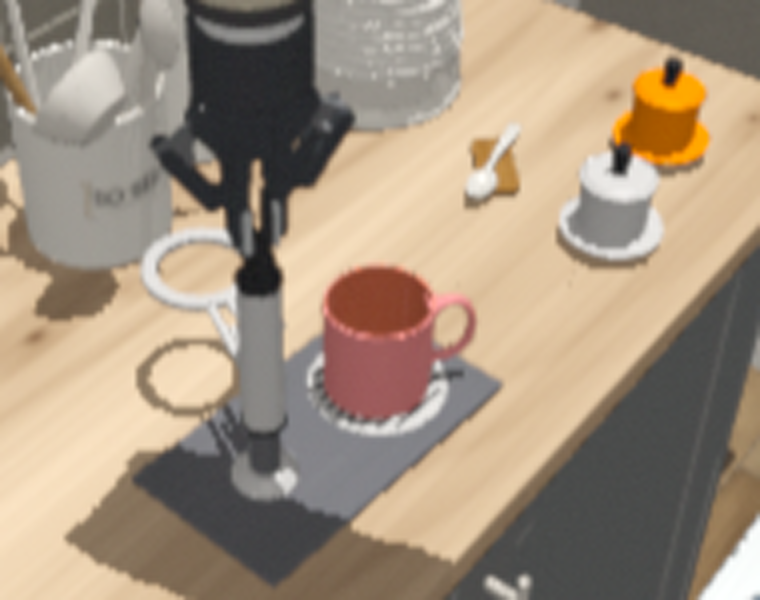

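Ring lifted to (193,268) in the crop, matching 46 mm lift, above the mug rim. Swing in.

Converted, 1.136 rad / 3.1416 = 0.3616.

```bash
echo '{"motion": [[0, 0, 0, 0.0318, 0], [0, 0, 0, 0.0637, 0], [0, 0, 0, 0.0955, 0], [0, 0, 0, 0.1273, 0], [0, 0, 0, 0.1592, 0], [0, 0, 0, 0.191, 0], [0, 0, 0, 0.2228, 0], [0, 0, 0, 0.2546, 0], [0, 0, 0, 0.2865, 0], [0, 0, 0, 0.3183, 0], [0, 0, 0, 0.3438, 0], [0, 0, 0, 0.3616, 0]]}' | python3 -m jog
echo '{"motion": [[0, 0, 0, 0, 0], [0, 0, 0, 0, 0], [0, 0, 0, 0, 0]]}' | python3 -m jog
python3 -c "
from h import *
go(.457,.0855,.213,-.063)
i=robot.snapshot('top'); cv2.imwrite('pics/t3.png',cv2.resize(i[150:250,250:370],None,fx=6,fy=6,interpolation=2))
c=cam('top');f=lambda p:(proj(c,p)-[250,150])*6
print(f([.4488,-.0442,.115]),f([.457,.0855,.115]))"
```

```text
time_s: 4.7
tcp_pos: [0.4573, 0.0855, 0.2129]
tool_rot: [-0.0, 0.731, 0.683, 0.0]
wrist_force: [2.7, 2.4, -4.2]
opening: 0.0116
gripper_force: 49.7
time_s: 4.95
tcp_pos: [0.4572, 0.0856, 0.2129]
tool_rot: [-0.0, 0.728, 0.685, 0.0]
wrist_force: [4.3, 3.0, -4.6]
opening: 0.0116
gripper_force: 49.5
t 4.95 d [-0.0001 -0.0002 -0.0001] ang -0.0609 turn 0.002091201964412953 F [ 4.3  3.  -4.6] q [ 0.18  0.13 -0.14  1.3   0.    1.82]
[468.00608766 345.68798751] [213.63370159 322.63935055]
```

View pics/t3.png

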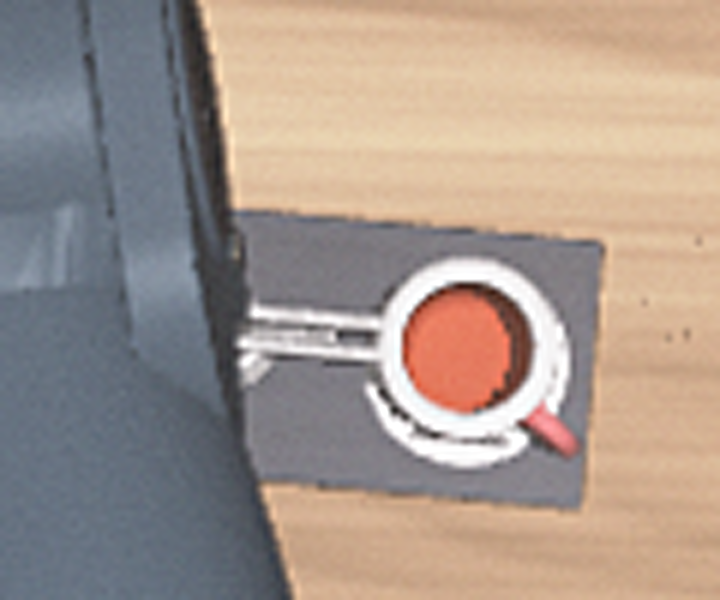

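Ring centre at (468,345), exactly where it must be. Light grip now (slip limits the force), then slide up in small steps, feeling.

Converted, -0.006 m / 0.5 = -0.012, -0.0045 m / 0.5 = -0.009, 0.002 rad / 3.1416 = 0.0006.

```bash
echo '{"motion": [[0, 0, 0, 0.0006, 0], [0, 0, -0.003, 0.0006, 0], [0, 0, -0.006, 0.0006, 0], [0, 0, -0.009, 0.0006, 0], [0, 0, -0.012, 0.0006, 0]]}' | python3 -m jog 22; for i in 1; do echo '{"motion": [[0, 0, -0.002, 0, 0], [0, 0, -0.004, 0, 0], [0, 0, -0.006, 0, 0]]}' | python3 -m jog; done
```

```text
time_s: 5.42
tcp_pos: [0.4572, 0.0856, 0.2188]
tool_rot: [-0.0, 0.729, 0.684, 0.0]
wrist_force: [4.5, 3.6, -7.4]
opening: 0.0119
gripper_force: 49.3
time_s: 5.67
tcp_pos: [0.4573, 0.0856, 0.2219]
tool_rot: [-0.0, 0.729, 0.684, 0.0]
wrist_force: [4.7, 3.0, -6.2]
opening: 0.0117
gripper_force: 49.3
```

Converted, -0.003 m / 0.5 = -0.006, -0.002 m / 0.5 = -0.004.

```bash
echo '{"motion": [[0, 0, -0.002, 0, 0], [0, 0, -0.004, 0, 0], [0, 0, -0.006, 0, 0]]}' | python3 -m jog
```

```text
time_s: 5.92
tcp_pos: [0.4572, 0.0856, 0.2248]
tool_rot: [-0.0, 0.729, 0.684, -0.0]
wrist_force: [3.4, 3.3, -8.3]
opening: 0.0115
gripper_force: 49.3
```

Converted, -0.003 m / 0.5 = -0.006, -0.002 m / 0.5 = -0.004.

```bash
echo '{"motion": [[0, 0, -0.002, 0, 0], [0, 0, -0.004, 0, 0], [0, 0, -0.006, 0, 0]]}' | python3 -m jog
```

```text
time_s: 6.17
tcp_pos: [0.4572, 0.0856, 0.2278]
tool_rot: [-0.0, 0.729, 0.684, 0.0]
wrist_force: [5.7, 3.7, -7.3]
opening: 0.0117
gripper_force: 49.3
```

Converted, -0.002 m / 0.5 = -0.004, -0.001 m / 0.5 = -0.002.

```bash
echo '{"motion": [[0, 0, -0.002, 0, 0], [0, 0, -0.004, 0, 0]]}' | python3 -m jog
```

```text
time_s: 6.33
tcp_pos: [0.4572, 0.0855, 0.2298]
tool_rot: [-0.0, 0.729, 0.684, 0.0]
wrist_force: [4.8, 3.8, -6.7]
opening: 0.0114
gripper_force: 49.3
```

Converted, -0.002 m / 0.5 = -0.004, -0.001 m / 0.5 = -0.002.

```bash
echo '{"motion": [[0, 0, -0.002, 0, 0], [0, 0, -0.004, 0, 0], [0, 0, -0.004, 0, 0]]}' | python3 -m jog
```

```text
time_s: 6.58
tcp_pos: [0.4573, 0.0855, 0.2321]
tool_rot: [-0.0, 0.729, 0.684, 0.0]
wrist_force: [4.1, 2.9, -3.6]
opening: 0.0117
gripper_force: 49.8
```

Converted, -0.002 m / 0.5 = -0.004, -0.001 m / 0.5 = -0.002.

```bash
echo '{"motion": [[0, 0, -0.002, 0, 0], [0, 0, -0.004, 0, 0], [0, 0, -0.004, 0, 0]]}' | python3 -m jog
```

```text
time_s: 6.83
tcp_pos: [0.4573, 0.0856, 0.2342]
tool_rot: [-0.0, 0.729, 0.684, 0.0]
wrist_force: [2.8, 3.8, -1.7]
opening: 0.0118
gripper_force: 50.0
```

Converted, -0.0007 m / 0.5 = -0.0014.

```bash
echo '{"motion": [[0, 0, -0.0014, 0, 0], [0, 0, -0.0014, 0, 0]]}' | python3 -m jog; python3 -c "
from h import *
go(.457,.0855,.213,-.063);print(robot.get_state()['ft_torque'])"
```

```text
time_s: 7.0
tcp_pos: [0.4573, 0.0856, 0.2351]
tool_rot: [0.0, 0.729, 0.684, 0.0]
wrist_force: [2.7, 3.0, 0.8]
opening: 0.0118
gripper_force: 50.2
t 7.0 d [-0.0001 -0.0003  0.0221] ang -0.064 turn -0.0010448926128846653 F [2.7 3.  0.8] q [ 0.18  0.13 -0.09  1.35  0.    1.82]
[ 0.67159658 -0.62008363  0.00681246]
```

Converted, -0.001 m / 0.5 = -0.002.

```bash
echo '{"motion": [[0, 0, -0.002, 0, 0], [0, 0, -0.002, 0, 0]]}' | python3 -m jog
```

```text
time_s: 7.17
tcp_pos: [0.4573, 0.0856, 0.2363]
tool_rot: [0.0, 0.73, 0.684, 0.0]
wrist_force: [2.5, 2.1, 1.3]
opening: 0.0116
gripper_force: 50.3
```

Converted, -0.001 m / 0.5 = -0.002.

```bash
echo '{"motion": [[0, 0, -0.002, 0, 0], [0, 0, -0.002, 0, 0]]}' | python3 -m jog
```

```text
time_s: 7.33
tcp_pos: [0.4573, 0.0855, 0.237]
tool_rot: [0.0, 0.73, 0.684, 0.0]
wrist_force: [3.9, 3.3, -3.0]
opening: 0.0115
gripper_force: 49.7
```

Converted, -0.001 m / 0.5 = -0.002.

```bash
echo '{"motion": [[0, 0, -0.002, 0, 0], [0, 0, -0.002, 0, 0]]}' | python3 -m jog
```

```text
time_s: 7.5
tcp_pos: [0.4573, 0.0855, 0.2379]
tool_rot: [-0.0, 0.73, 0.684, 0.0]
wrist_force: [4.4, 4.1, -3.0]
opening: 0.0116
gripper_force: 49.7
```

Converted, -0.001 m / 0.5 = -0.002.

```bash
echo '{"motion": [[0, 0, -0.002, 0, 0], [0, 0, -0.002, 0, 0]]}' | python3 -m jog
```

```text
time_s: 7.67
tcp_pos: [0.4573, 0.0855, 0.2388]
tool_rot: [-0.0, 0.73, 0.684, 0.0]
wrist_force: [4.7, 4.0, -3.9]
opening: 0.0115
gripper_force: 49.7
```

Converted, -0.001 m / 0.5 = -0.002.

```bash
echo '{"motion": [[0, 0, -0.002, 0, 0], [0, 0, -0.002, 0, 0]]}' | python3 -m jog
```

```text
time_s: 7.83
tcp_pos: [0.4572, 0.0855, 0.2394]
tool_rot: [-0.0, 0.73, 0.684, -0.0]
wrist_force: [5.3, 3.9, -7.2]
opening: 0.0115
gripper_force: 49.2
```

Converted, -0.001 m / 0.5 = -0.002.

```bash
echo '{"motion": [[0, 0, -0.002, 0, 0], [0, 0, -0.002, 0, 0]]}' | python3 -m jog
```

```text
time_s: 8.0
tcp_pos: [0.4572, 0.0855, 0.2398]
tool_rot: [-0.0, 0.73, 0.684, -0.0]
wrist_force: [7.3, 4.2, -12.8]
opening: 0.0117
gripper_force: 48.6
```

Force climbs while motion stalls: the button has caught at ~0.071 m lift. Test by lowering a little.

Converted, 0.002 m / 0.5 = 0.004, 0.001 m / 0.5 = 0.002.

```bash
echo '{"motion": [[0, 0, 0.002, 0, 0], [0, 0, 0.004, 0, 0], [0, 0, 0.004, 0, 0]]}' | python3 -m jog
```

```text
time_s: 8.25
tcp_pos: [0.4573, 0.0856, 0.2385]
tool_rot: [-0.0, 0.73, 0.684, 0.0]
wrist_force: [4.5, 3.5, -4.7]
opening: 0.0117
gripper_force: 49.6
```

Converted, 0.0015 m / 0.5 = 0.003, 0.001 m / 0.5 = 0.002.

```bash
echo '{"motion": [[0, 0, 0.002, 0, 0], [0, 0, 0.003, 0, 0], [0, 0, 0.003, 0, 0]]}' | python3 -m jog
```

```text
time_s: 8.5
tcp_pos: [0.4573, 0.0855, 0.2372]
tool_rot: [-0.0, 0.73, 0.684, 0.0]
wrist_force: [4.6, 3.7, -4.6]
opening: 0.0117
gripper_force: 49.6
```

Converted, 0.001 m / 0.5 = 0.002.

```bash
echo '{"motion": [[0, 0, 0.002, 0, 0], [0, 0, 0.002, 0, 0], [0, 0, 0.002, 0, 0]]}' | python3 -m jog
```

```text
time_s: 8.75
tcp_pos: [0.4573, 0.0855, 0.2365]
tool_rot: [0.0, 0.73, 0.684, 0.0]
wrist_force: [4.3, 3.9, -1.3]
opening: 0.0112
gripper_force: 50.0
```

Converted, 0.001 m / 0.5 = 0.002.

```bash
echo '{"motion": [[0, 0, 0.002, 0, 0], [0, 0, 0.002, 0, 0], [0, 0, 0.002, 0, 0]]}' | python3 -m jog
```

```text
time_s: 9.0
tcp_pos: [0.4573, 0.0856, 0.2361]
tool_rot: [0.0, 0.73, 0.684, 0.001]
wrist_force: [2.5, 3.4, 5.8]
opening: 0.0115
gripper_force: 50.7
```

Locked both ways (+5.8 N below, −12.8 N above). Neutralise, release, rise.

Converted, -0.1 m / 0.5 = -0.2, -0.0015 m / 0.5 = -0.003.

```bash
echo '{"motion": [[0, 0, -0.003, 0, 0], [0, 0, -0.003, 0, 0.03], [0, 0, -0.003, 0, 0.085], [0, 0, -0.003, 0, 0.085], [0, 0, -0.003, 0, 0.085], [0, 0, -0.003, 0, 0.085], [0, 0, -0.003, 0, 0.085], [0, 0, -0.04, 0, 0.085], [0, 0, -0.1, 0, 0.085], [0, 0, -0.16, 0, 0.085], [0, 0, -0.2, 0, 0.085], [0, 0, -0.2, 0, 0.085]]}' | python3 -m jog 
python3 -c "
from h import *
go(.402,-.329,.25,-.063)
i=robot.snapshot('scene'); cv2.imwrite('pics/s4.png',cv2.resize(i[130:280,240:430],None,fx=4,fy=4,interpolation=2))
c=cam('scene');f=lambda p:(proj(c,p)-[240,130])*4
for z in(.121,.139,.147):print(f([.4488,-.0442,z]))
print(f([.402,-.33,.09]))"
```

```text
time_s: 10.0
tcp_pos: [0.4583, 0.0856, 0.3393]
tool_rot: [0.002, 0.73, 0.684, 0.002]
wrist_force: [-0.7, -0.2, 0.0]
opening: 0.0848
gripper_force: 0.0
t 10.0 d [-0.4175 -0.0297  0.0885] ang -0.0651 turn -0.0021033118483392704 F [-0.7 -0.2  0. ] q [ 0.18  0.12  0.17  1.61 -0.    1.82]
[375.56016313 276.18958421]
[376.21896847 258.09227745]
[376.51628011 249.92516107]
[614.88348471 154.90273069]
```

View pics/s4.png

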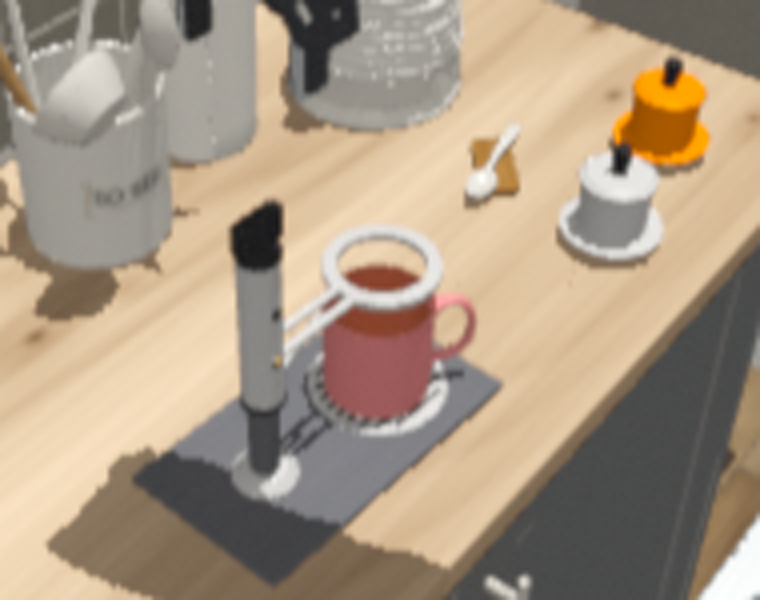

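Ring stays up over the mug by itself, yellow button visible in the lower hole (278,361). Go above the filter.

Converted, -0.4175 m / 0.5 = -0.835, 0.0885 m / 0.5 = 0.177.

```bash
echo '{"motion": [[-0.08, -0.006, 0, 0, 0.085], [-0.16, -0.012, 0, 0, 0.085], [-0.24, -0.018, 0, 0, 0.085], [-0.32, -0.024, 0.04, 0, 0.085], [-0.4, -0.03, 0.1, 0, 0.085], [-0.48, -0.036, 0.14, 0, 0.085], [-0.56, -0.04, 0.177, 0, 0.085], [-0.64, -0.046, 0.177, 0, 0.085], [-0.72, -0.052, 0.177, 0, 0.085], [-0.8, -0.058, 0.177, 0, 0.085], [-0.835, -0.0594, 0.177, 0, 0.085], [-0.835, -0.0594, 0.177, 0, 0.085]]}' | python3 -m jog 30
echo '{"motion": [[0, 0, 0, 0, 0.085], [0, 0, 0, 0, 0.085]]}' | python3 -m jog
python3 - <<'E'
from h import *
go(.402,-.329,.15,-.063)
c=cam('wrist'); i=robot.snapshot('wrist'); cv2.imwrite('pics/w5.png',i)
ct=cam('top');t=robot.snapshot('top'); cv2.imwrite('pics/t5.png',t)
print("pred px knobtop",proj(c,[.402,-.329,.101]),"flange",proj(c,[.402,-.329,.013]))
# ring in top view: bright ring mask, outer ellipse
h=cv2.cvtColor(t,cv2.COLOR_BGR2HSV); print("ring pred px",proj(ct,[.4488,-.0442,.138]))
o=np.hstack([cv2.resize(t[185:235,280:360],None,fx=5,fy=5,interpolation=2),cv2.resize(i[:],(400,250))])
cv2.imwrite('pics/c5.png',o)
E
```

```text
time_s: 11.05
tcp_pos: [0.399, -0.3335, 0.2449]
tool_rot: [-0.001, 0.731, 0.682, -0.001]
wrist_force: [-0.9, 0.6, -0.2]
opening: 0.0852
gripper_force: 0.0
time_s: 11.22
tcp_pos: [0.3998, -0.3286, 0.2459]
tool_rot: [-0.001, 0.73, 0.684, -0.0]
wrist_force: [-0.8, 0.8, 0.2]
opening: 0.085
gripper_force: 0.0
t 11.2167 d [-0.0004  0.0024  0.0959] ang -0.0656 turn -0.0026073681328041554 F [-0.8  0.8  0.2] q [-0.69  0.22  0.05  1.41  0.    0.95]
pred px knobtop [329.55834139 174.5049352 ] flange [329.29619304 157.26263426]
ring pred px [328.07096105 206.97366569]
```

View pics/c5.png

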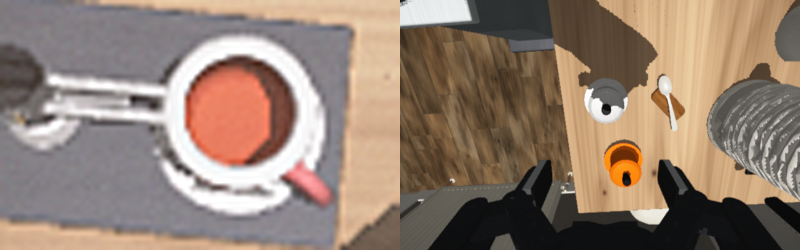

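Left crop: ring centre (240,110) → top pixel (328,207), as predicted. Right: steel filter's knob at wrist ≈(330,171) as predicted; orange one further off at (625,178). Refine by masks.

```bash
python3 - <<'E'
from h import *
c=cam('wrist'); i=cv2.imread('pics/w5.png'); ct=cam('top')
def comp(m,seed):
    n,l,s,ce=cv2.connectedComponentsWithStats(m.astype(np.uint8)); return min(((np.hypot(*(ce[k]-seed)),k) for k in range(1,n) if s[k,4]>40))[1],l,s,ce
m=(i.max(2)<45);m[:130]=0;m[215:]=0
k,l,s,ce=comp(m,(330,172));print("knob",s[k],ce[k],plane(c,ce[k],.097))
h=cv2.cvtColor(i,cv2.COLOR_BGR2HSV);m=((h[...,1]<35)&(h[...,2]>100));m[:110]=0;m[215:]=0;m[:,:270]=0;m[:,390:]=0
k,l,s,ce=comp(m,(328,161));cn=max(cv2.findContours((l==k).astype(np.uint8),0,1)[0],key=cv2.contourArea)
e=cv2.minEnclosingCircle(cn);print(s[k],e,plane(c,e[0],.014)); print(cv2.fitEllipse(cv2.convexHull(cn)))
t=cv2.imread('pics/t5.png');h=cv2.cvtColor(t,cv2.COLOR_BGR2HSV)
g=cv2.inRange(h,(0,120,60),(12,255,255))|cv2.inRange(h,(170,120,60),(180,255,255));g[:185]=0;g[235:]=0
cn=max(cv2.findContours(g[:,280:360].copy(),0,1)[0],key=cv2.contourArea)
w=((h[...,1]<40)&(h[...,2]>215));w[:185]=0;w[226:]=0;w[:,:314]=0;w[:,345:]=0
ys,xs=np.nonzero(w);print("white",xs.min(),xs.max(),ys.min(),ys.max(),plane(ct,((xs.min()+xs.max())/2,ys.min()+ (xs.max()-xs.min())/2),.138))
print("ring from tool",.4573-.065*2*np.sin(.0)-0.13*np.sin(.063),.0855-.13*np.cos(.063))
E
```

```text
knob [323 166  14  17 145] [329.86206897 172.5862069 ] [ 0.40308434 -0.32771076  0.097     ]
[ 295  128   69   70 2517] ((328.8255920410156, 161.46023559570312), 35.606327056884766) [ 0.40178354 -0.33423333  0.014     ]
((328.88916015625, 161.20269775390625), (67.36325073242188, 71.01795959472656), 161.5487518310547)
white 314 344 193 225 [ 0.44580111 -0.04705434  0.138     ]
ring from tool 0.449115416609962 -0.04424210031725058
```

Converted, 0.165 m / 0.5 = 0.33, 0.15 m / 0.5 = 0.3.

```bash
echo '{"motion": [[-0.0028, 0.0046, 0.08, 0, 0.085], [-0.0028, 0.0046, 0.16, 0, 0.07], [-0.0028, 0.0046, 0.24, 0, 0.06], [-0.0028, 0.0046, 0.3, 0, 0.06], [-0.0028, 0.0046, 0.33, 0, 0.06], [-0.0028, 0.0046, 0.33, 0, 0.06], [-0.0028, 0.0046, 0.33, 0, 0], [-0.0028, 0.0046, 0.33, 0, 0], [-0.0028, 0.0046, 0.33, 0, 0], [-0.0028, 0.0046, 0.33, 0, 0], [-0.0028, 0.0046, 0.33, 0, 0], [-0.0028, 0.0046, 0.33, 0, 0]]}' | python3 -m jog 50
python3 -c "
from h import *
go(.402,-.330,.28,-.063)
i=robot.snapshot('scene'); cv2.imwrite('pics/s6.png',i)"
```

```text
time_s: 12.32
tcp_pos: [0.4029, -0.331, 0.0825]
tool_rot: [0.001, 0.73, 0.684, 0.0]
wrist_force: [1.4, -0.1, 0.5]
opening: -0.0001
gripper_force: 0.0
t 12.3167 d [ 0.0008 -0.0008 -0.1975] ang -0.065 turn -0.002021143472163714 F [ 1.4 -0.1  0.5] q [-0.69  0.31 -0.26  1.01  0.    0.95]
```

```bash
python3 -c "
from h import *
i=cv2.imread('pics/s6.png'); w=robot.snapshot('wrist')
cv2.imwrite('pics/c6.png',np.hstack([cv2.resize(i[130:230,350:430],(400,500),interpolation=2),cv2.resize(w[100:400,150:510],(400,333)) if 0 else cv2.copyMakeBorder(cv2.resize(w,(400,250)),0,250,0,0,0)]))"
```

```text
(no output)
```

View pics/c6.png

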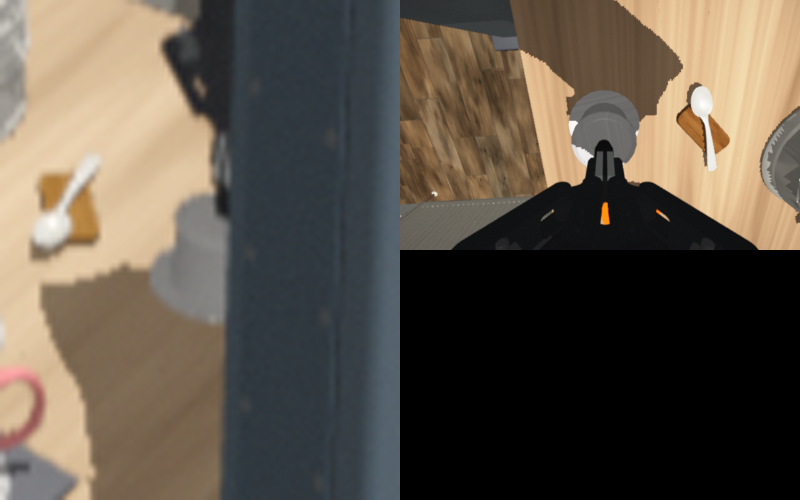

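Gripper shut beside the knob: the fingers lie on the −y side of it, the knob peeping out above them at wrist (604,146); filter still upright. Raise and re-measure.

Converted, -0.165 m / 0.5 = -0.33, -0.15 m / 0.5 = -0.3.

```bash
echo '{"motion": [[0, 0, -0.06, 0, 0], [0, 0, -0.14, 0, 0.04], [0, 0, -0.22, 0, 0.085], [0, 0, -0.3, 0, 0.085], [0, 0, -0.33, 0, 0.085], [0, 0, -0.33, 0, 0.085], [0, 0, -0.33, 0, 0.085]]}' | python3 -m jog
python3 - <<'E'
from h import *
go(.402,-.329,.08,-.063)
ct,cs=cam('top'),cam('scene');t=robot.snapshot('top');s=robot.snapshot('scene');c=cam('wrist');w=robot.snapshot('wrist')
for n,i in zip('tsw',(t,s,w)):cv2.imwrite(f'pics/{n}7.png',i)
o=np.zeros((600,800,3),np.uint8)
a=cv2.resize(t[195:245,385:445],None,fx=6,fy=6,interpolation=2);o[:300,:360]=a
a=cv2.resize(s[155:205,370:430],None,fx=6,fy=6,interpolation=2);o[300:,:360]=a
a=cv2.resize(w[100:250,260:400],None,fx=3,fy=3,interpolation=2);o[:450,370:790]=a
cv2.imwrite('pics/c7.png',o)
for z in(.101,.075,.014):
  p=[.402,-.331,z];print(z,(proj(ct,p)-[385,195])*6,(proj(cs,p)-[370,155])*6+[0,300],(proj(c,p)-[260,100])*3+[370,0])
E
```

```text
time_s: 13.0
tcp_pos: [0.4029, -0.3312, 0.2476]
tool_rot: [0.001, 0.73, 0.684, 0.0]
wrist_force: [-0.9, 1.0, 0.2]
opening: 0.0724
gripper_force: 0.0
t 13.0 d [ 0.0023 -0.0013  0.1676] ang -0.0651 turn -0.002149738481674879 F [-0.9  1.   0.2] q [-0.69  0.22  0.06  1.41  0.    0.95]
0.101 [218.17101406 184.95798037] [145.73652116 366.1631472 ] [572.07080527 224.26223009]
0.075 [205.97522186 186.82850468] [139.77368757 402.24318128] [572.25633467 206.29344173]
0.014 [179.27486231 190.9236607 ] [126.37847512 483.29520367] [572.60256053 172.76097092]
```

View pics/c7.png

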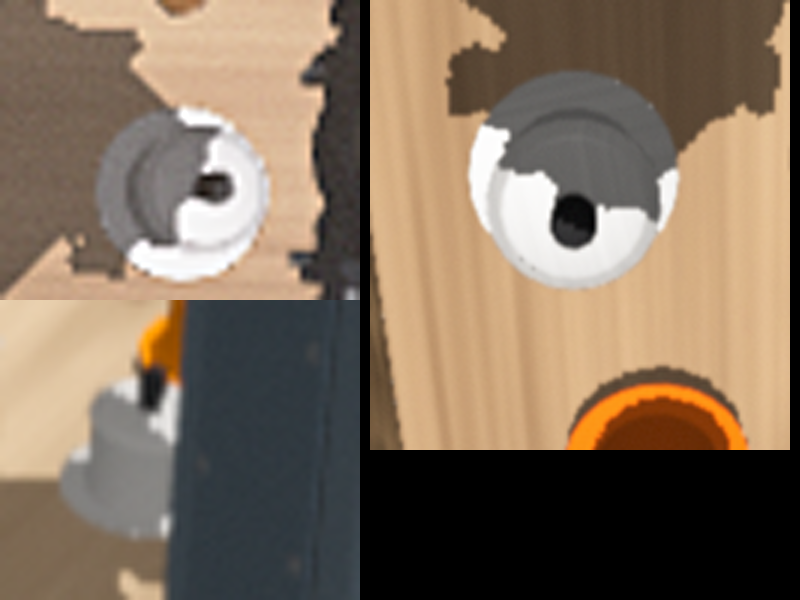

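Wrist crop: flange centre (574,175), lid (574,203), knob (574,222), all as predicted for (0.402,−0.331), so the filter is unmoved. Check where the shut fingertips really are in the wrist view.

```bash
python3 - <<'E'
from h import *
c=robot.camera_info('wrist');T=np.linalg.inv(np.array(c['hand_eye']));K=cam('wrist')[0]
print(np.array(c['hand_eye']).round(3))
f=lambda p:(lambda v:(v[:2]/v[2]).round(1))(K@(T[:3,:3]@p+T[:3,3]))
for p in([0,0,0],[0,0,-.019],[0,0,.0],[0,0,-.007],[0,0,.0185-.026],[.01,0,0],[-.01,0,0],[0,0,.01]):print(p,f(np.array(p)),(f(np.array(p))*.625+[400,0]).round())
E
```

```text
[[ 0.    -0.944 -0.329  0.084]
 [ 1.     0.    -0.001  0.001]
 [ 0.001 -0.329  0.944 -0.164]
 [ 0.     0.     0.     1.   ]]
[0, 0, 0] [326.9 236.8] [604. 148.]
[0, 0, -0.019] [326.8 252.7] [604. 158.]
[0, 0, 0.0] [326.9 236.8] [604. 148.]
[0, 0, -0.007] [326.8 242.2] [604. 151.]
[0, 0, -0.0075] [326.8 242.7] [604. 152.]
[0.01, 0, 0] [326.8 221.7] [604. 139.]
[-0.01, 0, 0] [326.9 251.3] [604. 157.]
[0, 0, 0.01] [326.9 229.6] [604. 144.]
```

No more viewing from here (10 used). The evidence (pads ending above the dark knob in both c6 views, filter unmoved) says the pads closed over the knob's top: they sat too high. Go lower, to the stated grip height, feeling for the lid.

The rows are not in the units I measure in: shifts go in shares of 50 cm and turns go in shares of 180 degrees. I convert before sending: 0.1735 m / 0.5 = 0.347, -0.0005 m / 0.5 = -0.001.

```bash
echo '{"motion": [[0, -0.001, 0.08, 0, 0.04], [0, -0.001, 0.16, 0, 0.032], [0, -0.001, 0.24, 0, 0.032], [0, -0.001, 0.29, 0, 0.032], [0, -0.001, 0.316, 0, 0.032], [0, -0.001, 0.33, 0, 0.032], [0, -0.001, 0.34, 0, 0.032], [0, -0.001, 0.347, 0, 0.032], [0, -0.001, 0.347, 0, 0.032]]}' | python3 -m jog 50
```

```text
time_s: 13.9
tcp_pos: [0.4021, -0.3308, 0.0732]
tool_rot: [-0.0, 0.73, 0.684, 0.0]
wrist_force: [0.0, 0.2, -0.1]
opening: 0.0321
gripper_force: 0.0
```

Converted, 0.0025 m / 0.5 = 0.005, 0.0015 m / 0.5 = 0.003.

```bash
echo '{"motion": [[0, 0, 0.003, 0, 0.032], [0, 0, 0.005, 0, 0.02], [0, 0, 0.005, 0, 0], [0, 0, 0.005, 0, 0], [0, 0, 0.005, 0, 0], [0, 0, 0.005, 0, 0], [0, 0, 0.005, 0, 0]]}' | python3 -m jog 60
```

```text
time_s: 14.48
tcp_pos: [0.4023, -0.3311, 0.0715]
tool_rot: [0.001, 0.73, 0.684, 0.0]
wrist_force: [-2.2, 0.1, 6.7]
opening: 0.0143
gripper_force: 58.7
```

Gripped. Lift and check.

Converted, -0.175 m / 0.5 = -0.35, -0.15 m / 0.5 = -0.3.

```bash
echo '{"motion": [[0, 0, -0.02, 0, 0], [0, 0, -0.06, 0, 0], [0, 0, -0.14, 0, 0], [0, 0, -0.22, 0, 0], [0, 0, -0.3, 0, 0], [0, 0, -0.35, 0, 0], [0, 0, -0.35, 0, 0], [0, 0, -0.35, 0, 0]]}' | python3 -m jog
python3 - <<'E'
from h import *
go(.449,-.0443,.245,-.063)
t=robot.snapshot('scene');cs=cam('scene');p=robot.get_state()['tcp_pos'];s0=cv2.imread('pics/s7.png')
w=robot.snapshot('wrist');cv2.imwrite('pics/w8.png',w);cv2.imwrite('pics/s8.png',t)
c=cam('wrist')
h=cv2.cvtColor(w,cv2.COLOR_BGR2HSV)
for z in(.0715,-.0):
  print(z,proj(c,p-[0,0,.0715-.014]),proj(c,p-[0,0,.0715]))
m=((h[...,1]<45)&(h[...,2]>70)).astype(np.uint8);m[:,:200]=0;m[:,450:]=0
n,l,s,ce=cv2.connectedComponentsWithStats(m);print([(list(s[k]),ce[k].round()) for k in range(1,n) if s[k,4]>800])
E
```

```text
time_s: 15.15
tcp_pos: [0.4026, -0.3311, 0.2473]
tool_rot: [0.001, 0.73, 0.684, 0.0]
wrist_force: [0.1, -0.2, -3.0]
opening: 0.0142
gripper_force: 59.0
t 15.15 d [0.2892 0.0277 0.0019] ang -0.065 turn -0.001965932219391467 F [ 0.1 -0.2 -3. ] q [-0.69  0.22  0.06  1.41  0.    0.95]
0.0715 [327.67360911 204.02884813] [327.70568125 198.02964954]
-0.0 [327.67360911 204.02884813] [327.70568125 198.02964954]
[([np.int32(200), np.int32(59), np.int32(45), np.int32(22), np.int32(826)], array([222.,  70.])), ([np.int32(412), np.int32(119), np.int32(31), np.int32(90), np.int32(935)], array([427., 155.])), ([np.int32(268), np.int32(147), np.int32(117), np.int32(142), np.int32(10852)], array([326., 206.]))]
```

Filter held, centred and upright (flange blob centre ≈(326,202), expected (328,204)). Carry over the ring.

Converted, 0.2892 m / 0.5 = 0.5784, 0.0277 m / 0.5 = 0.0554.

```bash
echo '{"motion": [[0.04, 0.004, 0, 0, 0], [0.1, 0.01, 0, 0, 0], [0.16, 0.016, 0, 0, 0], [0.22, 0.022, 0, 0, 0], [0.28, 0.028, 0, 0, 0], [0.34, 0.034, 0, 0, 0], [0.4, 0.04, 0, 0, 0], [0.46, 0.044, 0, 0, 0], [0.51, 0.05, 0, 0, 0], [0.55, 0.054, 0, 0, 0], [0.5784, 0.0554, 0, 0, 0], [0.5784, 0.0554, 0, 0, 0]]}' | python3 -m jog
echo '{"motion": [[0, 0, 0, 0, 0], [0, 0, 0, 0, 0]]}' | python3 -m jog
python3 - <<'E'
from h import *
go(.449,-.0443,.21,-.063)
c=cam('wrist');p=robot.get_state()['tcp_pos'];w=robot.snapshot('wrist');cv2.imwrite('pics/w9.png',w);ct=cam('top');t=robot.snapshot('top');cv2.imwrite('pics/t9.png',t)
def edges(uv,rad,cc,z,r):
  return
# fitted ring outer edge visible in wrist? sample brightness along image column through predicted ring rim
for ang in np.deg2rad([0,45,90,135,180]):
  d=np.array([np.cos(ang),np.sin(ang)])
  pts=[proj(c,[.449+d[0]*r,-.0443+d[1]*r,.1375]) for r in (.030,.034,.046,.05)]
  print(np.rad2deg(ang),np.round(pts).astype(int).tolist())
E
```

```text
time_s: 16.25
tcp_pos: [0.4477, -0.0416, 0.2442]
tool_rot: [-0.002, 0.729, 0.685, -0.001]
wrist_force: [-0.5, -0.4, -2.7]
opening: 0.0145
gripper_force: 58.9
time_s: 16.42
tcp_pos: [0.4479, -0.0442, 0.2449]
tool_rot: [-0.001, 0.73, 0.684, -0.001]
wrist_force: [-0.1, -0.6, -2.5]
opening: 0.0141
gripper_force: 58.9
t 16.4167 d [0.     0.0012 0.0349] ang -0.0648 turn -0.0017713172317245368 F [-0.1 -0.6 -2.5] q [-0.1   0.1  -0.09  1.38 -0.    1.54]
0.0 [[360, 183], [365, 182], [377, 182], [382, 181]]
45.0 [[350, 161], [353, 158], [362, 148], [365, 145]]
90.0 [[327, 153], [326, 149], [325, 135], [325, 131]]
135.0 [[304, 164], [301, 161], [291, 153], [287, 150]]
180.0 [[297, 186], [293, 187], [280, 187], [276, 188]]
```

Converted, 0.04 m / 0.5 = 0.08, 0.039 m / 0.5 = 0.078.

```bash
echo '{"motion": [[0, 0.002, 0.02, 0, 0], [0, 0.002, 0.04, 0, 0], [0, 0.002, 0.054, 0, 0], [0, 0.002, 0.064, 0, 0], [0, 0.002, 0.07, 0, 0], [0, 0.002, 0.074, 0, 0], [0, 0.002, 0.078, 0, 0], [0, 0.002, 0.08, 0, 0], [0, 0.002, 0.08, 0, 0]]}' | python3 -m jog
```

```text
time_s: 17.27
tcp_pos: [0.4496, -0.044, 0.2059]
tool_rot: [0.0, 0.73, 0.684, 0.0]
wrist_force: [-0.5, -0.1, -2.6]
opening: 0.0147
gripper_force: 59.0
```

```bash
echo '{"motion": [[0, 0, 0.003, 0, 0], [0, 0, 0.006, 0, 0], [0, 0, 0.009, 0, 0], [0, 0, 0.011, 0, 0], [0, 0, 0.011, 0, 0]]}' | python3 -m jog
```

```text
time_s: 17.68
tcp_pos: [0.4494, -0.044, 0.2001]
tool_rot: [-0.0, 0.73, 0.684, -0.0]
wrist_force: [-0.8, 0.4, -2.5]
opening: 0.0137
gripper_force: 59.0
```

Converted, 0.002 m / 0.5 = 0.004, 0.001 m / 0.5 = 0.002.

```bash
echo '{"motion": [[0, 0, 0.002, 0, 0], [0, 0, 0.004, 0, 0], [0, 0, 0.004, 0, 0]]}' | python3 -m jog
```

```text
time_s: 17.93
tcp_pos: [0.4494, -0.044, 0.1982]
tool_rot: [-0.0, 0.73, 0.684, -0.0]
wrist_force: [-0.2, -0.6, -1.6]
opening: 0.0139
gripper_force: 59.0
```

Converted, 0.001 m / 0.5 = 0.002.

```bash
echo '{"motion": [[0, 0, 0.002, 0, 0], [0, 0, 0.002, 0, 0], [0, 0, 0.002, 0, 0]]}' | python3 -m jog
```

```text
time_s: 18.18
tcp_pos: [0.4495, -0.044, 0.1973]
tool_rot: [-0.0, 0.73, 0.684, -0.0]
wrist_force: [-0.6, -0.2, -2.0]
opening: 0.0146
gripper_force: 59.0
```

Converted, 0.001 m / 0.5 = 0.002.

```bash
echo '{"motion": [[0, 0, 0.002, 0, 0], [0, 0, 0.002, 0, 0], [0, 0, 0.002, 0, 0]]}' | python3 -m jog
```

```text
time_s: 18.43
tcp_pos: [0.4497, -0.044, 0.1966]
tool_rot: [0.0, 0.73, 0.684, 0.0]
wrist_force: [-0.2, 0.1, 0.1]
opening: 0.0141
gripper_force: 59.3
```

Converted, 0.0007 m / 0.5 = 0.0014.

```bash
echo '{"motion": [[0, 0, 0.0014, 0, 0], [0, 0, 0.0014, 0, 0], [0, 0, 0.0014, 0, 0]]}' | python3 -m jog
```

```text
time_s: 18.68
tcp_pos: [0.4499, -0.044, 0.1962]
tool_rot: [0.0, 0.73, 0.684, 0.001]
wrist_force: [-0.8, 0.5, 5.2]
opening: 0.0144
gripper_force: 59.7
```

Flange contact at the expected height (0.196 vs 0.197). Release, rise.

Converted, -0.12 m / 0.5 = -0.24, -0.1 m / 0.5 = -0.2.

```bash
echo '{"motion": [[0, 0, -0.001, 0, 0.02], [0, 0, -0.001, 0, 0.03], [0, 0, -0.001, 0, 0.05], [0, 0, -0.001, 0, 0.05], [0, 0, -0.001, 0, 0.05], [0, 0, -0.02, 0, 0.05], [0, 0, -0.06, 0, 0.05], [0, 0, -0.12, 0, 0.05], [0, 0, -0.2, 0, 0.05], [0, 0, -0.24, 0, 0.05], [0, 0, -0.24, 0, 0.05]]}' | python3 -m jog
python3 - <<'E'
from h import *
go(.449,-.0443,.3,-.063)
c=cam('wrist');w=robot.snapshot('wrist');cv2.imwrite('pics/w10.png',w)
for z in(.126+.014,.201,.2265):print(z,proj(c,[.4495,-.044,z]))
m=(w.max(2)<45);m[:100]=0;m[230:]=0
n,l,s,ce=cv2.connectedComponentsWithStats(m.astype(np.uint8));print("dark",[(s[k].tolist(),ce[k].round(1)) for k in range(1,n) if s[k,4]>60 and 290<ce[k][0]<370])
h=cv2.cvtColor(w,cv2.COLOR_BGR2HSV);m=((h[...,1]<40)&(h[...,2]>130)).astype(np.uint8);m[:,:260]=0;m[:,400:]=0
n,l,s,ce=cv2.connectedComponentsWithStats(m);print("light",[(s[k].tolist(),ce[k].round(1)) for k in range(1,n) if s[k,4]>300])
E
```

```text
time_s: 19.6
tcp_pos: [0.4511, -0.0442, 0.3207]
tool_rot: [0.003, 0.73, 0.684, 0.002]
wrist_force: [0.2, 0.0, 0.4]
opening: 0.0498
gripper_force: 0.0
t 19.6 d [-0.0002 -0.0022  0.0207] ang -0.065 turn -0.0020373031826549787 F [0.2 0.  0.4] q [-0.1   0.09  0.09  1.56  0.    1.54]
0.14 [324.84785441 165.99140331]
0.201 [324.71724645 180.71453512]
0.2265 [324.64622096 188.72107314]
dark [([354, 100, 13, 29, 150], array([360.9, 112.4])), ([317, 176, 18, 20, 280], array([325.3, 185.7]))]
light [([285, 151, 81, 60, 1843], array([320.2, 186.2]))]
```

```bash
python3 - <<'E'
from h import *
cs=cam('scene');s=robot.snapshot('scene');cv2.imwrite('pics/s11.png',s)
print([proj(cs,[.4495,-.044,z]).round(1) for z in(.2265,.2005,.14)])
u=proj(cs,[.4495,-.044,.2135]).astype(int);r=s[u[1]-15:u[1]+15,u[0]-12:u[0]+15]
m=(r.max(2)<50).astype(np.uint8);n,l,st,ce=cv2.connectedComponentsWithStats(m);print([(st[k].tolist(),(ce[k]+u-[12,15]).round(1)) for k in range(1,n) if st[k,4]>8])
# flange edges at its row range
h=cv2.cvtColor(s,cv2.COLOR_BGR2HSV);v=proj(cs,[.4495,-.044,.139]).astype(int);row=v[1]+1
print(v,[(x,*h[row,x,1:]) for x in range(v[0]-20,v[0]+22,2)])
print(robot.get_state()['wrist_force'])
E
```

```text
[array([334.7, 171. ]), array([334.4, 178.3]), array([333.8, 194.2])]
[([12, 13, 4, 8, 27], array([335.5, 175.1]))]
[333 194] [(313, np.uint8(61), np.uint8(240)), (315, np.uint8(62), np.uint8(238)), (317, np.uint8(62), np.uint8(238)), (319, np.uint8(62), np.uint8(233)), (321, np.uint8(8), np.uint8(134)), (323, np.uint8(8), np.uint8(135)), (325, np.uint8(6), np.uint8(126)), (327, np.uint8(6), np.uint8(129)), (329, np.uint8(8), np.uint8(134)), (331, np.uint8(9), np.uint8(135)), (333, np.uint8(6), np.uint8(137)), (335, np.uint8(6), np.uint8(139)), (337, np.uint8(7), np.uint8(139)), (339, np.uint8(6), np.uint8(136)), (341, np.uint8(9), np.uint8(136)), (343, np.uint8(10), np.uint8(130)), (345, np.uint8(9), np.uint8(179)), (347, np.uint8(6), np.uint8(236)), (349, np.uint8(5), np.uint8(234)), (351, np.uint8(57), np.uint8(233)), (353, np.uint8(66), np.uint8(234))]
[-0.62383685  0.51084099 -0.03887891]
```

Both views put the knob upright at the seated height, within about 1 px (335.5,175 against 334.5,174.6). The flange is centred on the ring and the robot is clear, so I'm handing the job in.

```bash
python3 -c "
from rig import robot
print(robot.finish_job())"
```

```text
the job is handed in; nothing more can be done
None
```

The ring is locked above the mug (button felt catching at about 70 mm lift, about 13 N peak at the wrist) and the steel filter is seated upright in it; a first grip on its lid knob missed without moving it. I handed the job in at about 20 s of the 67 s allowed, and the verdict was not shown.

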